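# Lock the turner into the carrier

## Task

Lift the turner (the utensil with the wide rectangular slotted blade) up and off its peg under the wire shelf and stand it, blade down, all the way down in the slot of the utensil carrier. Then swing the carrier's keeper bar over in front of its handle until it lies fully down in its catch. Leave the other two utensils hanging and do not disturb anything else.

Things in the scene. Friction and masses are not known exactly. Their poses are not given: they have to be found in the camera images.
- turner: steel turner, 160 g, wide slotted blade, hung on one of the pegs. Origin: inside top of its hook, on the peg; z up, x to its rear, y across. Hook: strap 6 mm thick over the peg, tine behind it at x +8 to +14 reaching 20 mm down, so lift first. Black flat handle 18 mm wide (y), 8 thick, at x -12, z +6 to -130. Blade 76 x 5 mm at x +6, z -150 to -250
- turner_grip (a point): point on the centre line of the turner's handle, 50 mm below the origin (x = -12 mm); a good place to grip across the 18 mm width. Axes as turner
- turner_tip (a point): middle of the lower edge of the turner's blade, 250 mm below its origin
- rack: fixed steel rack 410 mm wide; origin on the counter under its middle peg, x to its rear, y along it to the left. Posts 20 mm square at x +60, y +-190 mm. A wire shelf of 8 mm bars covers the pegs from x -50 to +80 mm, underside 411 mm above the counter, so a gripper must come in from the front, tilted
- peg0 (a point): top middle of the crosswise bar of the right peg (rack y = -125 mm), 280 mm above the counter; axes as rack. The peg is a U of 10 mm round bar: a 44 mm crosswise bar held from behind by an arm at each end, 34 mm clear between the arms, nothing in front
- peg1 (a point): top middle of the crosswise bar of the middle peg (rack y = 0), 280 mm above the counter; axes as rack. The peg is a U of 10 mm round bar: a 44 mm crosswise bar held from behind by an arm at each end, 34 mm clear between the arms, nothing in front
- peg2 (a point): top middle of the crosswise bar of the left peg (rack y = +125 mm), 280 mm above the counter; axes as rack. The peg is a U of 10 mm round bar: a 44 mm crosswise bar held from behind by an arm at each end, 34 mm clear between the arms, nothing in front
- skimmer: round flat disc skimmer, utensil 241 mm long overall, hanging by its hook on one of the three pegs; leave it. Origin as for the turner. Disc 90 mm across
- spatula: narrow-bladed spatula, utensil 256 mm long overall, hanging by its hook on one of the three pegs; leave it. Origin as for the turner. Blade 40 mm wide
- carrier: fixed steel utensil carrier; origin on the counter amid its base plate (10 mm thick); x to its rear, y to its left. Upright slot round the origin: inside 18 mm (x) by 90 mm (y), floor 10 mm, mouth 86 mm, flared lips to 95 mm above the counter. Rear bar at x +30, 115 mm up. Hinge post at x -85, y -75, 125 mm tall; catch fork at x -85, y +45, 121 mm tall, seat 104 mm up
- slot_floor (a point): middle of the slot's floor, 10 mm above the counter; axes as carrier
- keeper (a joint): hinge of the keeper bar (rad): 0 = level, fully down in the catch fork; grows as the bar swings up (1.57 = upright) and over to the right; range 0 to 2.4. It stays where it is left and needs about 1.2 N at its tab
- keeper_hinge (a point): axis of the keeper bar, 115 mm above the counter at x = -85, y = -75 mm of the carrier; the hinge axis is parallel to the carrier's x
- keeper_tab (a point): point on the keeper bar's centre line, 152 mm from the hinge axis, at the free end that sticks out beyond the catch; the bar is a dark steel bar 10 mm wide (carrier's x) and 12 mm deep, ending 23 mm past this point
- bowl: black bowl, 120 mm across, 50 mm high, origin under its centre; leave it
- jar: closed glass jar, 66 mm across, 100 mm high, origin under its centre; leave it
- bottle: clear squeeze bottle, 60 mm across, 190 mm high, origin under its centre; leave it
- pot: open steel cup, 90 mm across, 85 mm high, origin under its centre; leave it
Not all that is in view belongs to the job. What is shaped like the turner but orange is not meant.

How it is judged:
On the way, in this order (a step that is already met when the one before it is completed fails the run):
1. the turner is up and off its peg, held clear of the rack (distance of turner from where it was at the start of the episode above 0.06 m and height (world z) of turner above 0.25 m and contact force between turner and rack below 0.05 N and contact force between turner and the fingers above 1 N), for 0.1 s.
2. the turner stands released, down in the slot, with the keeper bar still open (z of turner_tip in the frame of slot_floor between -0.006 and 0.01 m and x of turner_tip in the frame of slot_floor between -0.012 and 0.012 m and y of turner_tip in the frame of slot_floor between -0.012 and 0.012 m and angle between turner's own z axis and vertical below 0.22 rad and contact force between turner and the fingers below 0.05 N and value of joint keeper above 0.8 rad), for 0.2 s.
3. the keeper bar lies in its catch (value of joint keeper below 0.04 rad), for 0.2 s.
At the end, for the whole second after the job is handed in: Turner released, still, blade down in the slot: lower edge within 10 mm of the floor and 12 mm of the middle each way, tilt under 0.22 rad. Keeper down in its catch (under 0.04 rad). Skimmer, spatula, bowl, jar, bottle and pot within 30 mm of their starts (z of turner_tip in the frame of slot_floor between -0.006 and 0.01 m and x of turner_tip in the frame of slot_floor between -0.012 and 0.012 m and y of turner_tip in the frame of slot_floor between -0.012 and 0.012 m and angle between turner's own z axis and vertical below 0.22 rad and value of joint keeper below 0.04 rad and linear speed of turner below 0.02 m/s and angular speed of turner below 0.1 rad/s and distance of each of skimmer, spatula, bowl, jar, bottle, pot from where it was at the start of the episode below 0.03 m); the robot touches nothing.
It fails at once if another utensil is knocked from its place or a bystander is shifted by more than 30 mm (distance of any of skimmer, spatula, bowl, jar, bottle, pot from where it was at the start of the episode above 0.03 m).
It also fails if it takes over 72 s, if anything falls off the work surface, if the arm or the gripper's body presses on something with over 40 N, if the wrist force passes 120 N, or if a joint passes its speed limit or range.

## Robot

A 6-joint arm with a two-finger parallel gripper is mounted at the origin on the work surface. World frame = base frame: x ahead of the robot, y to its left, z up, the work surface at z = 0. Lengths are in m, angles in rad, forces in N, time in s.
With the tool pointing down it reaches from about 0.35 to 0.725 m from the base axis. Payload 4.3 kg.
Tool frame: the origin (TCP) lies between the finger pads; the fingertips stand 22 mm ahead of it and the grasp point (between the pads) lies 3 mm ahead of it (manip.tips_ahead is the z of the fingertips in the tool frame, in m); z points along the fingers, y is the line along which they close (so a half turn about z gives the same grasp; the last joint's range is limited). The gripper opens to 85 mm and grips with 20 to 120 N. Pads are 22 mm wide; open, the fingers measure 114 mm over their backs; the gripper's body (76 mm by 85 mm) begins 54 mm behind the grasp point. The pads swing forward as they close: fully open they stand 13 mm farther back than shut.
Start: joints at [-1.367, 0.377, 0.081, 1.274, 0, 1.46], TCP at [0.177, -0.547, 0.253] pointing down, gripper open.
Joint ranges: [-2.72, 2.72], [-0.84, 1.66], [-1.02, 1.22], [-1.77, 2.12], [-1.37, 1.28], [-3.14, 3.14]. Speed limits (rad/s): [2.57, 2.57, 3.14, 3.14, 3.14, 3.14].

## Interface

Orientations are given as a 3x3 rotation matrix whose columns are the frame's x, y, z axes.
In Python, from plant import manip, eyes, hand_in gives the robot as it stands.
- The arm moves only by the tool jog_arm, never from a script. Its argument "series" is a list of rows, each a list of 3 entries, a list of its own where there are three numbers: the shift along the world's x, y, z as a fraction of full scale, then the turn about the world's z as a fraction of full scale, then the opening, from 0 (shut) to 1 (fully open). In form: [[[tx, ty, tz], spin, claw], ...]. A call has exactly 5 rows; each row shifts and turns the commanded pose from where the row before left it; what a row does not reach is not made up. Full scale, the value 1, is 1 m for a shift and 90 degrees for a turn. A row lasts 1/8 s, in which the tool goes at most 62.5 mm and 10.7 degrees, less where a joint would pass 70% of its speed; a pose out of reach is approached as far as the arm can. A call with a number of a shift or a turn outside -1 to 1 is refused whole. A call with a gripper value outside its range is refused whole. The fingers move at their own pace and stop on an object; the grip force is fixed at half the most. Time passes only in rows, so rows that do not move let the fingers close, or fill a call up. It gives the time, the measured TCP pose, the force, the opening and the grip force at its end, in the units of the state.
- manip.observe(): the state, without advancing time (a new reading comes with each control period).
- eyes.camera(name): name is "scene" or "top" or "wrist"; returns (picture, depth): 480x640x3 uint8, red, green, blue; 480x640 float32, m along the optical axis (not along the pixel's ray), 0 where there is no reading.
- eyes.camera_model(name): a dict with "mtx" (3x3 intrinsics, pixels), "pose" (4x4, takes a point from camera to world coordinates); the wrist camera has in their place "mount" (4x4, takes a point from camera to tool coordinates, whose origin is the TCP and whose axes are the flange's). Camera axes: x right, y down, z forward; pixel columns grow to the right and rows downward; lengths in m; the calibration is good to about 2 mm. A picture is of the moment at which its call begins: read the wrist's pose just before it. camera_model takes no time and is no camera call.
- hand_in(): hands the job in; it is judged then, once.
The state is a dict: "time_s": time; "qpos": joint angles; "joint_vel": joint speeds; "effort": joint torques, N m; "tool_pos": TCP position; "tcp_rot": TCP orientation; "contact_force": force on the tool from outside, world axes, zero at the start; "torque": the same for the moment, N m; "opening": finger opening in m; "gripper_force": force on a finger pad.
Only numpy, scipy, OpenCV 4.12 (cv2) and the standard library are available. Lean on these libraries where they do the work, as an engineer would, in place of code of your own. Each camera call takes 0.05 s, during which the arm holds its last target. There are 200 camera calls.

## Working session

There is one attempt and no reset: what is moved stays moved. The work goes in short steps, Python scripts to look and compute and a tool call to move; the robot and the scene stay as the last step left them, time stands still between calls to the robot, and variables do not carry over. Pictures are saved under pics/ and viewed, at most 12 in all, crops included, and the job is handed in when it is done.

Besides the shell and the picture viewer there is one more tool, called after "Request:" by a JSON object that holds its "api" and its "payload", one argument or row to a line. jog_arm: Moves the arm, as the interface text tells. Shift numbers are shares of 1 m and turn numbers shares of 90 degrees, none past 1 either way. Its arguments: {"type":"object","properties":{"series":{"type":"array","items":{"type":"array"}}},"required":["series"]}

```bash
mkdir -p pics; ls
python3 - <<'E'
from plant import manip, eyes
import cv2,numpy as np
np.set_printoptions(precision=3,suppress=True)
s=manip.observe();print(s['time_s'],s['tool_pos'],s['tcp_rot'],s['opening'],manip.tips_ahead)
for n in ('scene','top','wrist'):
    p,d=eyes.camera(n);m=eyes.camera_model(n);np.savez(f'{n}0.npz',p=p,d=d,K=m['mtx'],T=m.get('pose',m.get('mount')))
    cv2.imwrite(f'pics/{n}0.png',p[:,:,::-1]);print(n,m['mtx'],m.get('pose',m.get('mount')),(d>0).mean())
E
```

```text
pics
0.0 [ 0.177 -0.546  0.252] [[ 0.951  0.309 -0.   ]
 [ 0.309 -0.951  0.002]
 [ 0.    -0.002 -1.   ]] 0.08513505445658051 0.022
scene [[511.849   0.    322.648]
 [  0.    511.849 233.379]
 [  0.      0.      1.   ]] [[-0.672  0.528 -0.519  1.382]
 [ 0.741  0.492 -0.457  0.797]
 [ 0.014 -0.692 -0.722  1.338]
 [ 0.     0.     0.     1.   ]] 0.9894270833333333
top [[545.857   0.    316.354]
 [  0.    545.857 245.459]
 [  0.      0.      1.   ]] [[ 0.096 -0.972  0.217  0.18 ]
 [-0.995 -0.093  0.021  0.033]
 [-0.    -0.218 -0.976  1.788]
 [ 0.     0.     0.     1.   ]] 0.9959993489583333
wrist [[411.838   0.    317.275]
 [  0.    411.838 232.24 ]
 [  0.      0.      1.   ]] [[-0.001 -0.958 -0.287  0.071]
 [ 1.    -0.001  0.001  0.   ]
 [-0.001 -0.287  0.958 -0.121]
 [ 0.     0.     0.     1.   ]] 0.9960221354166666
```

View pics/scene0.png

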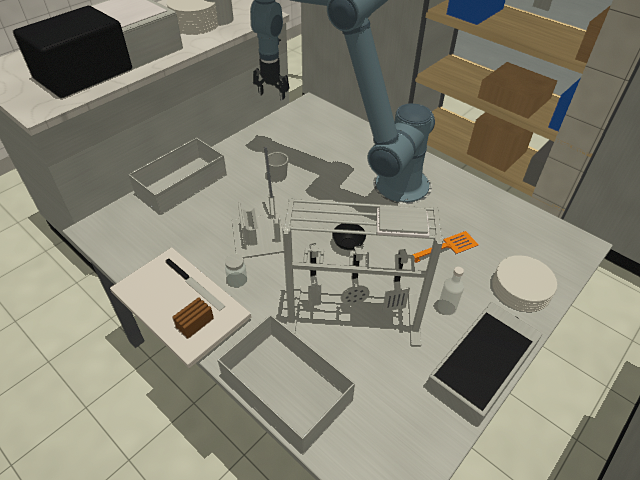

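View pics/top0.png

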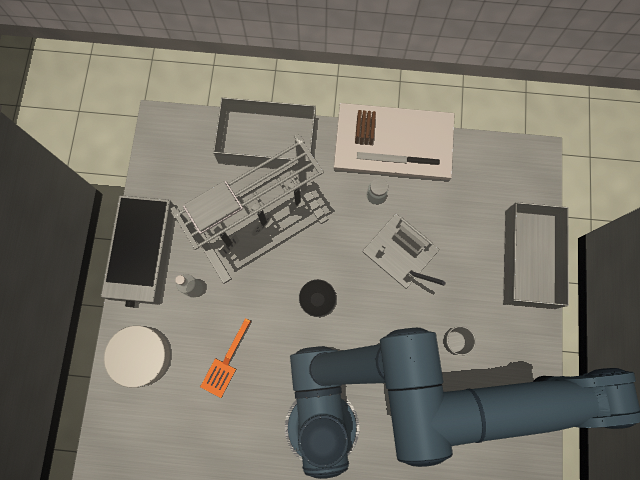

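The scene camera looks from behind the rack. The three hanging utensils are:
- spatula, narrow blade, at scene (314,293)
- skimmer, round disc, at (355,294)
- turner, wide slotted blade, at (397,298), on the left peg (peg2)

The orange look-alike lies at (460,242) and isn't meant. In the top view the carrier is at about (402,250), with its keeper raised near (427,280).

Next I'll measure these and confirm the turner in an enlarged crop.

```bash
cat > h.py <<'E'
import numpy as np,cv2
np.set_printoptions(precision=4,suppress=True)
def cloud(n):
    f=np.load(n);p,d,K,T=f['p'],f['d'],f['K'],f['T']
    v,u=np.mgrid[:480,:640]
    c=np.stack([(u-K[0,2])/K[0,0]*d,(v-K[1,2])/K[1,1]*d,d],-1)
    return p,d,K,T,c@T[:3,:3].T+T[:3,3]
def proj(P,K,T):
    c=(np.atleast_2d(P)-T[:3,3])@T[:3,:3]
    return c[:,:2]/c[:,2:]*[K[0,0],K[1,1]]+[K[0,2],K[1,2]]
def rect(P):
    (c,s,a)=cv2.minAreaRect((P*1000).astype(np.float32)); return np.array(c),np.array(s),a
E
python3 - <<'E'
from h import *
p,d,K,T,W=cloud('top0.npz')
v,u=np.mgrid[:480,:640];z=W[...,2]
box=lambda a,b,c,e:(u>a)&(u<b)&(v>c)&(v<e)
R=box(165,335,125,285)
m=R&(z>.405)&(z<.43); print('shelf',m.sum(),rect(W[m][:,:2]),np.median(z[m]))
B=box(355,446,205,295)
m=B&(z>.006)&(z<.014); print('plate',m.sum(),rect(W[m][:,:2]),np.median(z[m]))
m=B&(z>.075)&(z<.105); print('slot lips',m.sum(),rect(W[m][:,:2]))
m=B&(z>.1055);print('high');print(np.c_[u[m],v[m],W[m]][::6])
for n,b in (('bowl',box(295,340,275,320)),('jar',box(362,392,178,206)),('bottle',box(170,210,265,300)),('pot',box(440,478,322,358))):
    m=b&(z>.03);print(n,W[m].mean(0),W[m].max(0))
p2,d2,K2,T2,W2=cloud('scene0.npz')
c1=cv2.resize(p[200:300,350:450],(400,400),interpolation=2);c2=cv2.resize(p2[190:350,275:455],(450,400),interpolation=2)[:,50:]
c3=cv2.resize(p[125:285,165:335],(425,400))[:, :400]
cv2.imwrite('pics/crop.png',np.hstack([c1,c2])[:,:,::-1])
b2=(u>385)&(u<412)&(v>286)&(v<312); P=W2[b2]; m=(P[:,2]>.02)&(P[:,2]<.2); P=P[m];print('blade px',m.sum(),np.median(P,0)); 
q=W2[b2&(z*0==0)]; print(np.c_[u[b2],v[b2],q][::23])
E
```

```text
shelf 1857 (array([615.1216, 257.8432]), array([131.9847, 399.9837]), 38.180946350097656) 0.4191252508302703
plate 1815 (array([ 589.2341, -211.0874]), array([301.2371, 304.8778]), 5.364683151245117) 0.009252269229153232
slot lips 296 (array([ 570.8821, -211.3933]), array([145.4727, 124.4767]), 54.558509826660156)
high
[[366.     206.       0.1796   0.0333   1.7881]
 [401.     218.       0.6634  -0.1888   0.1223]
 [401.     220.       0.6588  -0.1901   0.1157]
 [403.     221.       0.6568  -0.197    0.1133]
 [406.     222.       0.6522  -0.2055   0.121 ]
 [397.     224.       0.1796   0.0333   1.7881]
 [409.     225.       0.6439  -0.2159   0.119 ]
 [412.     226.       0.6402  -0.2247   0.124 ]
 [359.     228.       0.1796   0.0333   1.7881]
 [414.     229.       0.6314  -0.2317   0.1227]
 [417.     230.       0.6302  -0.242    0.1183]
 [416.     232.       0.623   -0.239    0.1201]
 [419.     233.       0.6219  -0.2493   0.1155]
 [421.     234.       0.6171  -0.2544   0.1234]
 [422.     235.       0.6162  -0.259    0.1158]
 [369.     237.       0.1796   0.0333   1.7881]
 [425.     
[... 2896 characters left out ...]
  0.5345   0.3521   0.0876]
 [393.     300.       0.5416   0.3465   0.0845]
 [390.     301.       0.5481   0.3406   0.0804]
 [387.     302.       0.5552   0.335    0.0773]
 [410.     302.       0.4613   0.3645   0.0104]
 [407.     303.       0.4622   0.3555  -0.0025]
 [404.     304.       0.5098   0.3693   0.0532]
 [401.     305.       0.5146   0.3625   0.0465]
 [398.     306.       0.5217   0.3567   0.043 ]
 [395.     307.       0.5327   0.353    0.0455]
 [392.     308.       0.5411   0.348    0.0442]
 [389.     309.       0.5509   0.3437   0.0448]
 [386.     310.       0.5522   0.3348   0.0324]
 [409.     310.       0.4907   0.3812   0.0131]
 [406.     311.       0.4889   0.371   -0.004 ]]
```

View pics/crop.png

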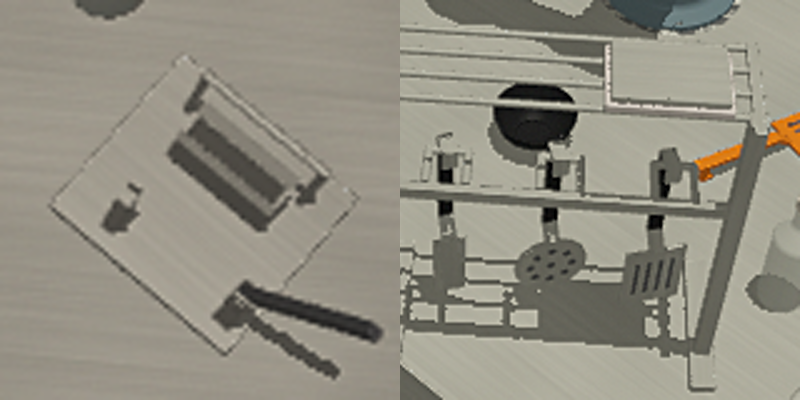

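Request:
{"api": "jog_arm", "payload": {
  "series": [
    [[0, 0, 0.06], 0, 1],
    [[0, 0, 0.06], 0, 1],
    [[0, 0, 0.06], 0, 1],
    [[0, 0, 0.06], 0, 1],
    [[0, 0, 0.06], 0, 1]
  ]
}}

```text
time_s: 0.78
tool_pos: [0.1822, -0.5627, 0.5132]
tcp_rot: [[0.951, 0.308, 0.009], [0.308, -0.95, -0.051], [-0.007, 0.051, -0.999]]
contact_force: [-0.3, -1.6, 0.9]
opening: 0.0856
gripper_force: 0.0
```

The right half of the crop shows the slotted wide blade at about (655,270) on the left peg, hanging slightly askew. That is the turner. The left half shows the carrier with its slot, catch fork and raised keeper.

Raising the arm close to its reach limit tilted the tool by 3°. I'll test whether that tilt stays, and meanwhile turn the jaws tangential.

Request:
{"api": "jog_arm", "payload": {
  "series": [
    [[0.01, 0.02, -0.05], 0.118, 1],
    [[0.01, 0.02, -0.05], 0.118, 1],
    [[0, 0, 0], 0.118, 1],
    [[0, 0, 0], 0.118, 1],
    [[0, 0, 0], 0.118, 1]
  ]
}}

```text
time_s: 1.4
tool_pos: [0.1972, -0.5422, 0.4497]
tcp_rot: [[0.433, 0.901, 0.04], [0.902, -0.432, -0.025], [-0.005, 0.046, -0.999]]
contact_force: [0.9, 0.4, 0.4]
opening: 0.0855
gripper_force: 0.0
```

Run:
```python
from h import *
from plant import manip
s=manip.observe();print(s['time_s'],np.array(s['qpos']),s['tool_pos']);print(s['tcp_rot'])
```

```text
1.4 [-1.3487  0.4206  0.6608  1.7783  0.0334  0.67  ] [ 0.1972 -0.5422  0.4497]
[[ 0.4326  0.9007  0.0398]
 [ 0.9016 -0.4319 -0.0245]
 [-0.0049  0.0465 -0.9989]]
```

The tilt stays in the commanded pose, so tilting this way works. I'll make the jaws tangential, then push up to tilt outward.

Request:
{"api": "jog_arm", "payload": {
  "series": [
    [[0, 0, 0.0], 0.118, 1],
    [[0, 0, 0.0], 0.118, 1],
    [[0, 0, 0.0], 0.118, 1],
    [[0, 0, 0.02], 0.118, 1],
    [[0, 0, 0.04], 0.028, 1]
  ]
}}

```text
time_s: 2.02
tool_pos: [0.1967, -0.5409, 0.5028]
tcp_rot: [[-0.323, 0.945, 0.047], [0.946, 0.323, 0.012], [-0.004, 0.048, -0.999]]
contact_force: [0.7, -1.7, 1.0]
opening: 0.0856
gripper_force: 0.0
```

Request:
{"api": "jog_arm", "payload": {
  "series": [
    [[0, 0, 0.06], 0, 1],
    [[0, 0, 0.06], 0, 1],
    [[0, 0, 0.06], 0, 1],
    [[0, 0, 0.06], 0, 1],
    [[0, 0, 0.06], 0, 1]
  ]
}}

```text
time_s: 2.65
tool_pos: [0.1888, -0.5003, 0.6231]
tcp_rot: [[-0.303, 0.947, 0.106], [0.92, 0.32, -0.227], [-0.249, 0.029, -0.968]]
contact_force: [-0.7, -0.3, 0.2]
opening: 0.0852
gripper_force: 0.0
```

Run:
```python
from h import *
from plant import manip
s=manip.observe();print(s['time_s'],np.array(s['qpos']),s['tool_pos']);print(s['tcp_rot'])
```

```text
2.65 [-1.3593  0.4283  1.2198  2.1148  0.0564 -0.1034] [ 0.1888 -0.5003  0.6231]
[[-0.3029  0.9471  0.1065]
 [ 0.9199  0.3197 -0.2273]
 [-0.2493  0.0291 -0.968 ]]
```

Request:
{"api": "jog_arm", "payload": {
  "series": [
    [[-0.014, 0.037, 0.047], 0, 1],
    [[-0.014, 0.037, 0.047], 0, 1],
    [[-0.014, 0.037, 0.047], 0, 1],
    [[-0.014, 0.037, 0.047], 0, 1],
    [[-0.014, 0.037, 0.047], 0, 1]
  ]
}}

```text
time_s: 3.28
tool_pos: [0.1643, -0.394, 0.7442]
tcp_rot: [[-0.272, 0.952, 0.14], [0.833, 0.306, -0.461], [-0.482, -0.008, -0.876]]
contact_force: [0.0, 0.1, 0.3]
opening: 0.0854
gripper_force: 0.0
```

Request:
{"api": "jog_arm", "payload": {
  "series": [
    [[-0.018, 0.045, 0.04], 0, 1],
    [[-0.018, 0.045, 0.04], 0, 1],
    [[-0.018, 0.045, 0.04], 0, 1],
    [[-0.018, 0.045, 0.04], 0, 1],
    [[-0.018, 0.045, 0.04], 0, 1]
  ]
}}

```text
time_s: 3.9
tool_pos: [0.1355, -0.2565, 0.8339]
tcp_rot: [[-0.233, 0.959, 0.164], [0.691, 0.282, -0.666], [-0.684, -0.042, -0.728]]
contact_force: [0.4, -0.8, 0.4]
opening: 0.0854
gripper_force: 0.0
```

Run:
```python
from h import *
from plant import manip
s=manip.observe();print(s['time_s'],np.array(s['qpos']),s['tool_pos']);print(s['tcp_rot'])
```

```text
3.9 [-1.2474 -0.0776  1.2201  2.115  -0.0565 -0.0015] [ 0.1355 -0.2565  0.8339]
[[-0.2332  0.9586  0.1635]
 [ 0.6911  0.2816 -0.6656]
 [-0.6841 -0.0422 -0.7281]]
```

Request:
{"api": "jog_arm", "payload": {
  "series": [
    [[0.04, 0.031, -0.01], 0, 1],
    [[0.04, 0.031, -0.01], 0, 1],
    [[-0.033, 0.03, 0.04], 0, 1],
    [[-0.033, 0.03, 0.04], 0, 1],
    [[-0.033, 0.03, 0.04], 0, 1]
  ]
}}

```text
time_s: 4.53
tool_pos: [0.1267, -0.187, 0.8669]
tcp_rot: [[-0.194, 0.954, 0.23], [0.597, 0.301, -0.744], [-0.779, -0.007, -0.627]]
contact_force: [-1.7, -0.2, 0.3]
opening: 0.0854
gripper_force: 0.0
```

Run:
```python
from h import *
from plant import manip
s=manip.observe();print(s['time_s'],np.array(s['qpos']),s['tool_pos']);print(s['tcp_rot'])
# refine turner from scene cloud: handle+blade
p,d,K,T,W=cloud('scene0.npz');v,u=np.mgrid[:480,:640]
b=(u>383)&(u<413)&(v>284)&(v<316)&(abs(W[...,0]-.532)<.05)&(abs(W[...,1]-.352)<.03)&(W[...,2]>.025)&(W[...,2]<.14)
P=W[b];c=P.mean(0);U,S,V=np.linalg.svd(P-c);n=V[2];print('blade',len(P),c,P.min(0),P.max(0),'normal',n,'yaw',np.degrees(np.arctan2(n[1],n[0])),S/len(P)**.5)
pr=(P-c)@np.array([-np.sin(np.arctan2(n[1],n[0])),np.cos(np.arctan2(n[1],n[0])),0]);print(np.percentile(pr,[1,50,99]))
# handle dark pixels
g=p.max(2)<60
b=g&(u>385)&(u<415)&(v>225)&(v<285)
Q=W[b];print('handle',b.sum());print(np.c_[u[b],v[b],Q][::4])
# carrier from top
p,d,K,T,W=cloud('top0.npz')
ok=(d>0)&(u>350)&(u<450)&(v>200)&(v<300)
m=ok&(W[...,2]>.004)&(W[...,2]<.016)
m=cv2.morphologyEx(m.astype(np.uint8),cv2.MORPH_OPEN,np.ones((3,3)))>0
r=rect(W[m][:,:2]);print('plate',r)
cb=ok&(W[...,2]>.108)&(u>398)&(u<433)&(v<247);print('rearbar',rect(W[cb][:,:2]))
lip=ok&(W[...,2]>.082)&(W[...,2]<.1)&(u>385)&(u<430)&(v>215)&(v<262);print('lips',lip.sum(),rect(W[lip][:,:2]),np.median(W[lip],0))
```

```text
4.525 [-1.4391 -0.2198  1.2095  2.1142  0.1311 -0.1148] [ 0.1267 -0.187   0.8669]
[[-0.1936  0.9537  0.2304]
 [ 0.5967  0.3008 -0.744 ]
 [-0.7788 -0.0066 -0.6272]]
blade 491 [0.5341 0.3507 0.0873] [0.5014 0.3261 0.0278] [0.5672 0.3729 0.1399] normal [-0.5744 -0.8185 -0.0087] yaw -125.06002735026036 [0.031  0.0215 0.0021]
[-0.0369 -0.      0.0376]
handle 65
[[399.     252.       0.5323   0.332    0.2838]
 [399.     259.       0.5294   0.3344   0.2537]
 [399.     261.       0.5288   0.3353   0.2453]
 [399.     263.       0.5297   0.3369   0.2387]
 [401.     264.       0.5217   0.3395   0.2296]
 [401.     265.       0.5238   0.3412   0.2283]
 [401.     266.       0.5213   0.3405   0.2211]
 [401.     267.       0.5234   0.3422   0.2199]
 [395.     276.       0.5334   0.3339   0.1813]
 [399.     276.       0.5209   0.34     0.1752]
 [398.     277.       0.5223   0.3382   0.1702]
 [396.     278.       0.5277   0.3352   0.168 ]
 [394.     279.       0.5288   0.33     0.1599]
 [398.     279.       0.5216   0.3391   0.1611]
 [396.     280.       0.5271   0.3361   0.1589]
 [394.     281.       0.5301   0.3319   0.1533]
 [399.     281.       0.5188   0.3421   0.1516]]
plate (array([ 584.1584, -207.6818]), array([194.3246, 173.0988]), 54.093048095703125)
rearbar (array([ 628.351 , -240.2191]), array([124.4215,  10.7059]), 55.89192581176758)
lips 223 (array([ 607.3313, -224.2679]), array([124.4965,  49.3509]), 54.18171310424805) [ 0.6078 -0.224   0.0903]
```

Request:
{"api": "jog_arm", "payload": {
  "series": [
    [[0.038, 0.02, -0.04], 0.11, 1],
    [[0.038, 0.03, -0.038], 0.11, 1],
    [[0.038, 0.03, -0.038], 0.11, 1],
    [[0.038, 0.03, -0.038], 0.11, 1],
    [[0.038, 0.03, -0.038], 0.11, 1]
  ]
}}

```text
time_s: 5.15
tool_pos: [0.2775, -0.0514, 0.6887]
tcp_rot: [[-0.553, 0.451, 0.701], [0.273, 0.892, -0.359], [-0.787, -0.007, -0.617]]
contact_force: [-0.5, -0.4, 0.6]
opening: 0.0856
gripper_force: 0.0
```

Request:
{"api": "jog_arm", "payload": {
  "series": [
    [[0.02, 0.04, -0.04], 0.11, 1],
    [[0.02, 0.04, -0.04], 0.11, 1],
    [[0.02, 0.04, -0.04], 0.11, 1],
    [[0.02, 0.04, -0.04], 0.11, 1],
    [[0.02, 0.04, -0.04], 0.11, 1]
  ]
}}

```text
time_s: 5.78
tool_pos: [0.2756, 0.1353, 0.479]
tcp_rot: [[-0.527, -0.38, 0.76], [-0.23, 0.925, 0.303], [-0.818, -0.015, -0.575]]
contact_force: [0.3, -1.1, -0.2]
opening: 0.0855
gripper_force: 0.0
```

Run:
```python
from h import *
from plant import manip
s=manip.observe();print(s['time_s'],np.array(s['qpos']),s['tool_pos']);print(s['tcp_rot'])
z=s['tcp_rot'];z=np.array(z);print(np.degrees(np.arctan2(z[1,2],z[0,2])),np.degrees(np.arctan2(z[1,1],z[0,1])))
```

```text
5.775 [-1.4064 -0.7843 -0.5352  2.1143  0.9261 -1.9517] [0.2756 0.1353 0.479 ]
[[-0.5274 -0.3799  0.76  ]
 [-0.2298  0.9249  0.3029]
 [-0.8179 -0.0149 -0.5751]]
21.727972113081336 112.3291981777589
```

The wrist passed too close to the base axis, so joint 1 lagged behind. I'll go back out to a larger radius and then swing over.

Request:
{"api": "jog_arm", "payload": {
  "series": [
    [[0.01, -0.06, 0], -0.1, 1],
    [[0.01, -0.06, 0], -0.1, 1],
    [[0.01, -0.06, 0], -0.11, 1],
    [[0.01, -0.06, 0], -0.11, 1],
    [[0.01, -0.06, 0], -0.11, 1]
  ]
}}

```text
time_s: 6.4
tool_pos: [0.3084, -0.1001, 0.4672]
tcp_rot: [[-0.594, 0.243, 0.767], [0.138, 0.97, -0.201], [-0.793, -0.013, -0.609]]
contact_force: [-1.3, 0.1, -1.2]
opening: 0.0853
gripper_force: 0.0
```

Request:
{"api": "jog_arm", "payload": {
  "series": [
    [[0.01, -0.05, 0], -0.11, 1],
    [[0.01, -0.05, 0], -0.11, 1],
    [[0.01, -0.05, 0], 0, 1],
    [[0.01, -0.05, 0], 0, 1],
    [[0.01, -0.02, 0], 0, 1]
  ]
}}

```text
time_s: 7.02
tool_pos: [0.3576, -0.3172, 0.4653]
tcp_rot: [[-0.52, 0.544, 0.658], [0.325, 0.839, -0.436], [-0.789, -0.013, -0.614]]
contact_force: [-0.0, 1.2, -0.1]
opening: 0.0852
gripper_force: 0.0
```

```bash
cat > st.py <<'E'
from h import *
from plant import manip
s=manip.observe();print(s['time_s'],np.array(s['qpos']),s['tool_pos'],s['contact_force'],s['opening']);print(s['tcp_rot'])
z=s['tcp_rot'];z=np.array(z);print('z az',np.degrees(np.arctan2(z[1,2],z[0,2])),'tilt',np.degrees(np.arccos(-z[2,2])),'roll',np.degrees(z[2,1]))
E
python3 st.py
```

```text
7.025 [-1.1032 -0.5141 -0.5956  0.6485  0.402  -0.3526] [ 0.3576 -0.3172  0.4653] [-0.0104  1.2371 -0.0542] 0.08515847278723282
[[-0.5204  0.5438  0.6584]
 [ 0.3255  0.8391 -0.4358]
 [-0.7895 -0.0125 -0.6137]]
z az -33.50041948428903 tilt 52.1450197085309 roll -0.7163464792615943
```

Request:
{"api": "jog_arm", "payload": {
  "series": [
    [[0.025, 0.052, 0], 0.098, 1],
    [[0.02, 0.052, 0], 0.098, 1],
    [[0.015, 0.052, 0], 0.098, 1],
    [[0.01, 0.052, 0], 0.098, 1],
    [[0.01, 0.052, 0], 0.098, 1]
  ]
}}

```text
time_s: 7.65
tool_pos: [0.4373, -0.0537, 0.4662]
tcp_rot: [[-0.598, -0.199, 0.776], [-0.132, 0.98, 0.15], [-0.791, -0.013, -0.612]]
contact_force: [1.0, 0.7, -0.1]
opening: 0.0852
gripper_force: 0.0
```

Request:
{"api": "jog_arm", "payload": {
  "series": [
    [[0, 0.052, 0], 0.098, 1],
    [[0, 0.052, 0], 0.098, 1],
    [[0, 0.052, -0.02], 0.098, 1],
    [[-0.005, 0.052, -0.02], 0.098, 1],
    [[-0.005, 0.052, -0.02], 0.098, 1]
  ]
}}

```text
time_s: 8.28
tool_pos: [0.4269, 0.2062, 0.4058]
tcp_rot: [[-0.337, -0.825, 0.454], [-0.511, 0.565, 0.648], [-0.791, -0.014, -0.612]]
contact_force: [0.5, -1.2, -0.5]
opening: 0.0855
gripper_force: 0.0
```

```bash
python3 st.py
```

```text
8.275 [-0.1503 -0.3455 -0.5992  0.7958  0.7871 -0.9071] [0.4269 0.2062 0.4058] [ 0.4751 -1.2433 -0.5239] 0.08546503115448349
[[-0.3368 -0.8251  0.4536]
 [-0.5114  0.5648  0.6477]
 [-0.7906 -0.0139 -0.6122]]
z az 54.99180883450977 tilt 52.25246425246172 roll -0.795346307821198
```

Request:
{"api": "jog_arm", "payload": {
  "series": [
    [[0, 0, -0.047], 0, 1],
    [[0, 0, -0.047], 0, 1],
    [[0, 0, -0.047], 0, 1],
    [[0, 0, -0.047], 0, 1],
    [[0, 0, 0], 0, 1]
  ]
}}

```text
time_s: 8.9
tool_pos: [0.4278, 0.2045, 0.2176]
tcp_rot: [[-0.341, -0.823, 0.455], [-0.509, 0.569, 0.646], [-0.79, -0.012, -0.613]]
contact_force: [0.1, 0.1, -0.3]
opening: 0.0853
gripper_force: 0.0
```

```bash
cat > w.py <<'E'
import sys
from h import *
from plant import manip,eyes
def wrist(name):
    s=manip.observe();p,d=eyes.camera('wrist');m=eyes.camera_model('wrist')
    A=np.eye(4);A[:3,:3]=s['tcp_rot'];A[:3,3]=s['tool_pos']
    np.savez(name+'.npz',p=p,d=d,K=m['mtx'],T=A@m['mount']);cv2.imwrite(f'pics/{name}.png',p[:,:,::-1]);return s
E
python3 st.py
python3 - <<'E'
from w import *
wrist('w1')
p,d,K,T,W=cloud('w1.npz')
R=np.array([[.574,-.8185],[.8185,.574]])  # turner yaw 55
g=(p.max(2)<70)&(d>0)&(W[...,2]>.15)&(W[...,2]<.29)&(np.hypot(W[...,0]-.523,W[...,1]-.334)<.06)
P=W[g];print(g.sum())
for a,b in((.15,.18),(.18,.2),(.2,.22),(.22,.25),(.25,.29)):
    q=P[(P[:,2]>a)&(P[:,2]<b)]
    if len(q)>5: r=rect(q[:,:2]);print(a,len(q),np.median(q,0),r, 'y ext',np.percentile(q[:,:2]@R[:,1],[2,98])-np.array([.523,.334])@R[:,1])
E
```

```text
8.9 [-0.1541 -0.183  -1.016   0.2178  0.7869 -0.9058] [0.4278 0.2045 0.2176] [ 0.1132  0.07   -0.2972] 0.08525800988650148
[[-0.3408 -0.8225  0.4553]
 [-0.5093  0.5686  0.6459]
 [-0.7902 -0.0117 -0.6127]]
z az 54.820521942451755 tilt 52.2118595223551 roll -0.6725534215326129
3790
0.15 860 [0.5182 0.3317 0.1656] (array([518.3344, 331.5664]), array([ 4.4496, 16.0628]), 52.09969711303711) y ext [-0.0053  0.0103]
0.18 659 [0.5183 0.3319 0.1902] (array([518.3038, 331.7179]), array([ 4.3005, 16.0442]), 57.6931266784668) y ext [-0.0052  0.0105]
0.2 692 [0.518  0.3316 0.2102] (array([518.305 , 331.7432]), array([ 4.3584, 16.242 ]), 57.42860412597656) y ext [-0.0053  0.0106]
0.22 1137 [0.5183 0.3317 0.2354] (array([518.2815, 331.775 ]), array([ 4.8801, 16.4026]), 52.229732513427734) y ext [-0.0052  0.0101]
0.25 442 [0.518  0.3318 0.2555] (array([518.053 , 331.5943]), array([ 4.7641, 16.5221]), 57.11567687988281) y ext [-0.0054  0.0102]
```

View pics/w1.png

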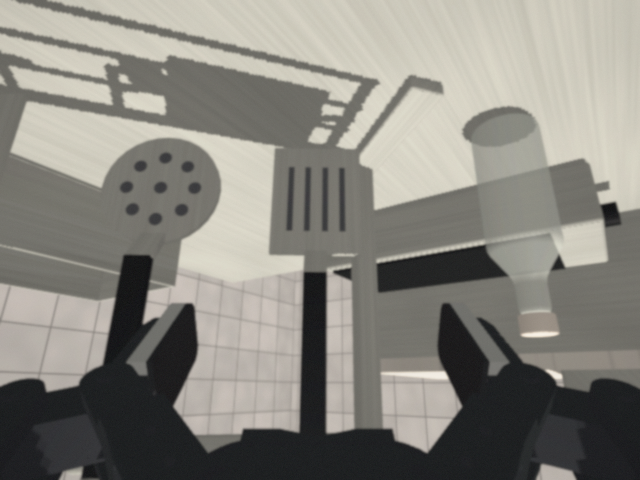

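Request:
{"api": "jog_arm", "payload": {
  "series": [
    [[0.025, 0.035, 0], 0, 1],
    [[0.025, 0.035, 0], 0, 1],
    [[0.022, 0.031, 0], 0, 1],
    [[0.0195, 0.0275, 0], 0, 1],
    [[0, 0, 0], 0, 1]
  ]
}}

```text
time_s: 9.57
tool_pos: [0.5193, 0.3347, 0.2198]
tcp_rot: [[-0.337, -0.824, 0.455], [-0.51, 0.566, 0.648], [-0.791, -0.014, -0.611]]
contact_force: [-0.5, 0.5, -0.1]
opening: 0.0852
gripper_force: 0.0
```

Request:
{"api": "jog_arm", "payload": {
  "series": [
    [[0, 0, 0], 0, 0],
    [[0, 0, 0], 0, 0],
    [[0, 0, 0], 0, 0],
    [[0, 0, 0], 0, 0],
    [[0, 0, 0], 0, 0]
  ]
}}

```text
time_s: 10.2
tool_pos: [0.5193, 0.3328, 0.2187]
tcp_rot: [[-0.339, -0.822, 0.457], [-0.509, 0.569, 0.646], [-0.791, -0.014, -0.612]]
contact_force: [0.6, -1.7, 0.2]
opening: 0.0167
gripper_force: 58.7
```

Request:
{"api": "jog_arm", "payload": {
  "series": [
    [[0, 0, 0.012], 0, 0],
    [[0, 0, 0.014], 0, 0],
    [[0, 0, 0.014], 0, 0],
    [[0, 0, 0.0], 0, 0],
    [[-0.006, -0.008, 0], 0, 0]
  ]
}}

```text
time_s: 10.82
tool_pos: [0.5126, 0.3249, 0.2576]
tcp_rot: [[-0.34, -0.823, 0.455], [-0.51, 0.568, 0.646], [-0.79, -0.013, -0.613]]
contact_force: [-0.4, -0.2, -2.3]
opening: 0.0168
gripper_force: 58.5
```

Request:
{"api": "jog_arm", "payload": {
  "series": [
    [[-0.016, -0.022, 0], 0, 0],
    [[-0.022, -0.031, 0], 0, 0],
    [[-0.022, -0.031, 0], 0, 0],
    [[-0.022, -0.031, 0.01], 0, 0],
    [[-0.02, -0.031, 0.02], 0, 0]
  ]
}}

```text
time_s: 11.45
tool_pos: [0.4085, 0.1785, 0.2866]
tcp_rot: [[-0.342, -0.822, 0.454], [-0.509, 0.569, 0.646], [-0.79, -0.01, -0.614]]
contact_force: [1.3, -1.0, -1.6]
opening: 0.0166
gripper_force: 58.7
```

```bash
python3 st.py
python3 - <<'E'
from w import *
wrist('w2')
E
```

```text
11.45 [-0.2588 -0.3036 -0.8714  0.5831  0.8339 -1.0413] [0.4085 0.1785 0.2866] [ 1.304  -1.0382 -1.6027] 0.016608139076886453
[[-0.3423 -0.8224  0.4544]
 [-0.5093  0.5688  0.6458]
 [-0.7896 -0.0103 -0.6136]]
z az 54.87112342731072 tilt 52.15039548881785 roll -0.5920538593502859
```

View pics/w2.png

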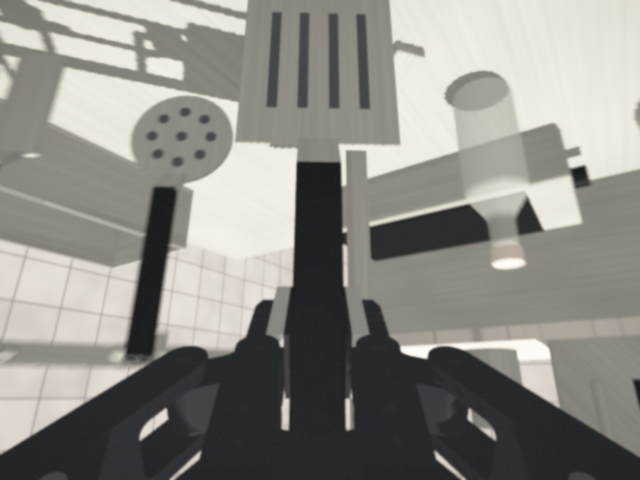

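The turner is held squarely: its blade is at (318,70) and the handle runs between the pads at (318,300). Now I'll carry it to the carrier.

Request:
{"api": "jog_arm", "payload": {
  "series": [
    [[0.012, -0.0385, 0.025], -0.1, 0],
    [[0.012, -0.0385, 0.025], -0.1, 0],
    [[0.012, -0.0385, 0.025], -0.1, 0],
    [[0.012, -0.0385, 0], -0.1, 0],
    [[0.012, -0.0385, 0], -0.1, 0]
  ]
}}

```text
time_s: 12.12
tool_pos: [0.4705, -0.015, 0.3625]
tcp_rot: [[-0.602, -0.173, 0.78], [-0.116, 0.985, 0.129], [-0.79, -0.013, -0.613]]
contact_force: [-0.2, 0.5, -2.5]
opening: 0.0169
gripper_force: 58.9
```

Request:
{"api": "jog_arm", "payload": {
  "series": [
    [[0.015, -0.0385, 0], -0.1, 0],
    [[0.015, -0.0385, 0], -0.1, 0],
    [[0.015, -0.0385, 0], -0.1, 0],
    [[0.015, -0.035, 0], -0.1, 0],
    [[0, 0, 0], -0.1, 0]
  ]
}}

```text
time_s: 12.75
tool_pos: [0.5304, -0.166, 0.3618]
tcp_rot: [[-0.508, 0.575, 0.641], [0.344, 0.818, -0.462], [-0.79, -0.014, -0.613]]
contact_force: [0.6, -0.3, -3.1]
opening: 0.0165
gripper_force: 59.1
```

```bash
python3 st.py
python3 - <<'E'
from w import *
wrist('w3')
p,d=eyes.camera('top');m=eyes.camera_model('top');np.savez('top1.npz',p=p,d=d,K=m['mtx'],T=m['pose'])
q=p[190:310,340:480];cv2.imwrite('pics/top1.png',cv2.resize(np.hstack([q[:,:,::-1]]),(700,600)))
E
```

```text
12.75 [-0.2779 -0.2848 -0.76    0.2149 -0.2714  0.1999] [ 0.5304 -0.166   0.3618] [ 0.5693 -0.3265 -3.076 ] 0.016465053087957246
[[-0.508   0.5755  0.6409]
 [ 0.3439  0.8177 -0.4616]
 [-0.7897 -0.0141 -0.6133]]
z az -35.764943496066245 tilt 52.17346803294967 roll -0.8081661809322588
```

View pics/w3.png

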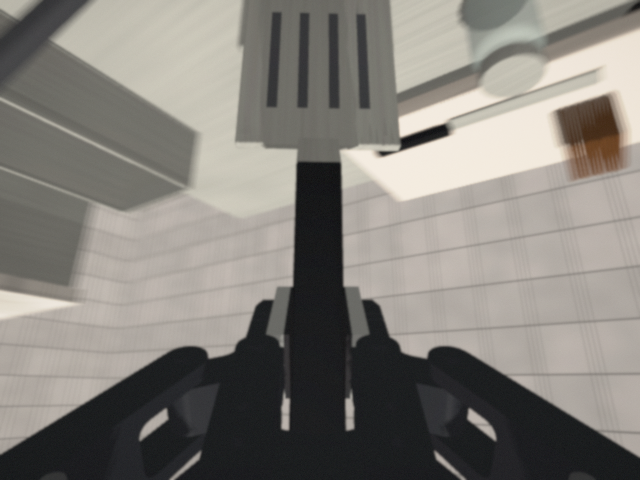

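The blade is at (318,70), still square in the grip. It hides most of the carrier; only the keeper shows, at top left (40,40).

Next I'll compute the blade's pose and refine the slot position.

Run:
```python
from h import *
p,d,K,T,W=cloud('w3.npz');v,u=np.mgrid[:480,:640]
b=(d>0)&(d<.32)&(u>245)&(u<392)&(v<135)
P=W[b];c=P.mean(0);n=np.linalg.svd(P-c,full_matrices=False)[2][2];n*=np.sign(n[0])
print('blade front',c,P[:,2].min(),n,'yaw',np.degrees(np.arctan2(n[1],n[0])),'pitch',np.degrees(n[2]))
yw=np.arctan2(n[1],n[0]);yt=np.array([-np.sin(yw),np.cos(yw)])
for z0,z1 in ((.16,.19),(.19,.21),(.21,.235)):
    q=P[(P[:,2]>z0)&(P[:,2]<z1)]
    if len(q)>50:
        e=np.percentile(q[:,:2]@yt,[.5,99.5]);print(z0,e.mean()-np.array([.5304,-.166])@yt,np.ptp(e),(q[:,:2]@np.array([np.cos(yw),np.sin(yw)])).mean()-np.array([.5304,-.166])@np.array([np.cos(yw),np.sin(yw)]))
h=(p.max(2)<60)&(d>0)&(u>300)&(u<338)&(v>165)&(v<270);Q=W[h];print('handle front',Q.mean(0),rect(Q[:,:2]))
import itertools
o=np.array([.605,-.223])
for f,bx in (('top0.npz',(375,440,205,262)),('scene0.npz',(225,285,195,260))):
    p,d,K,T,W=cloud(f)
    for deg in (-34,-35,-36):
        a=np.radians(deg);R=np.array([[np.cos(a),-np.sin(a)],[np.sin(a),np.cos(a)]])
        m=(d>0)&(u>bx[0])&(u<bx[1])&(v>bx[2])&(v<bx[3])
        L=(W[...,:2]-o)@R;z=W[...,2]
        for nm,z0,z1,lim in (('lip',.083,.1,25),('rear',.108,.125,60)):
            k=m&(z>z0)&(z<z1)&(abs(L[...,1])<.06)&((abs(L[...,0])<.022) if nm=='lip' else (abs(L[...,0]-.03)<.012))
            if k.sum()<20: continue
            l=L[k]*1000;print(f,deg,nm,k.sum(),'x',np.percentile(l[:,0],[3,50,97]),'y',np.percentile(l[:,1],[3,50,97]),'slope',np.polyfit(l[:,1],l[:,0],1)[0])
            if deg==-35: print(np.histogram(l[:,0],np.arange(-24,46,3))[0])
```

```text
blade front [ 0.5443 -0.1797  0.2283] 0.18146826185955853 [ 0.8038 -0.5949 -0.0009] yaw -36.502625185524046 pitch -0.04972751167849428
0.16 -0.002967226687649288 0.07480566837859956 0.019350923952770493
0.19 -0.002995803339944675 0.07459365294433548 0.01928608430544254
0.21 -0.0027128120108305953 0.07228472863810595 0.019271894216342456
handle front [ 0.5293 -0.1676  0.3177] (array([ 529.241 , -167.7843]), array([14.1494,  4.0994]), 54.06877136230469)
top0.npz -34 lip 209 x [-19.777    9.5217  18.8093] y [-46.3831   1.084   47.255 ] slope 0.006538712118984904
top0.npz -34 rear 99 x [23.8276 28.2514 33.6793] y [-54.8205  -1.196   56.9322] slope 0.02436357593416953
top0.npz -35 lip 209 x [-19.9255   9.4914  18.3255] y [-46.3347   1.376   47.1379] slope -0.00692425507015362
[ 0 23 16 16 14  3  1  3  1  5 18 32 33 33 10  1  0  0  0  0  0  0  0]
top0.npz -35 rear 99 x [24.3464 28.0672 33.1241] y [-54.3077  -0.7244  57.4593] slope 0.0070071516754234625
[ 0  0  0  0  0  0  0  0  0  0  0  0  0  0  0  3 33 37 21  5  0  0  0]
top0.npz -36 lip 210 x [-20.0556   9.6568  18.2998] y [-46.3519   0.
[... 254 characters left out ...]
6630682
scene0.npz -34 rear 56 x [26.295  30.4898 34.9935] y [-52.1307   7.5652  55.526 ] slope 0.029203903081920238
scene0.npz -35 lip 145 x [-18.9087   0.1508  19.5412] y [-47.209   -0.3565  50.0933] slope 0.03566078970677839
[ 0  8 17 20 16  5  3  3  3  0  3 17 18 16 16  0  0  0  0  0  0  0  0]
scene0.npz -35 rear 56 x [26.6762 30.5952 34.3663] y [-51.6694   8.134   56.0635] slope 0.011825990794611933
[ 0  0  0  0  0  0  0  0  0  0  0  0  0  0  0  0  4 21 21 10  0  0  0]
scene0.npz -36 lip 145 x [-18.6546  -0.7645  19.6022] y [-47.5097  -0.0646  50.0933] slope 0.021725003498661934
scene0.npz -36 rear 55 x [26.7018 30.2692 34.0207] y [-51.2836   8.4037  55.2287] slope -0.003170242744492262
```

View pics/top1.png

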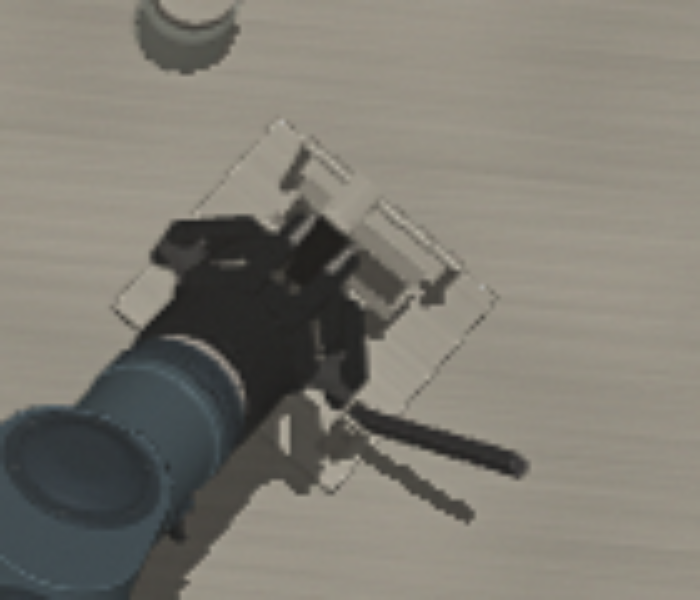

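Request:
{"api": "jog_arm", "payload": {
  "series": [
    [[0.029, -0.0215, 0], 0.009, 0],
    [[0.029, -0.0215, 0], 0, 0],
    [[0, 0, 0], 0, 0],
    [[0, 0, 0], 0, 0],
    [[0, 0, -0.03], 0, 0]
  ]
}}

```text
time_s: 13.48
tool_pos: [0.5901, -0.2071, 0.3373]
tcp_rot: [[-0.51, 0.556, 0.657], [0.33, 0.831, -0.448], [-0.795, -0.012, -0.607]]
contact_force: [1.3, -0.2, -1.9]
opening: 0.0167
gripper_force: 59.1
```

Request:
{"api": "jog_arm", "payload": {
  "series": [
    [[0, 0, -0.02], 0, 0],
    [[0, 0, 0], 0, 0],
    [[0, 0, 0], 0, 0],
    [[0, 0, 0], 0, 0],
    [[0, 0, 0], 0, 0]
  ]
}}

```text
time_s: 14.1
tool_pos: [0.5896, -0.207, 0.315]
tcp_rot: [[-0.513, 0.557, 0.654], [0.331, 0.831, -0.448], [-0.792, -0.013, -0.61]]
contact_force: [-0.3, 0.0, -2.6]
opening: 0.0167
gripper_force: 59.2
```

```bash
cat > m.py <<'E'
from w import *
o=np.array([.605,-.222]);a=np.radians(-35.4);R=np.array([[np.cos(a),-np.sin(a)],[np.sin(a),np.cos(a)]])
v,u=np.mgrid[:480,:640]
for i in range(3):
    s=wrist('wt');p,d,K,T,W=cloud('wt.npz')
    P=W[(d>0)&(d<.32)&(u>245)&(u<392)&(v<135)];c=P.mean(0);n=np.linalg.svd(P-c,full_matrices=False)[2][2];n*=np.sign(n[0])
    L=(P[:,:2]-o)@R*1000;e=np.percentile(L[:,1],[.5,99.5])
    print('tcp',((np.array(s['tool_pos'])[:2]-o)@R*1000),s['tool_pos'][2],'blade in carrier x',L[:,0].mean()+2.5,'y',e.mean(),np.ptp(e),'yaw',np.degrees(np.arctan2(n[1],n[0])-a),'pitch',np.degrees(n[2]),s['contact_force'])
p,d=eyes.camera('scene');m=eyes.camera_model('scene');np.savez('scene1.npz',p=p,d=d,K=m['mtx'],T=m['pose'])
W=cloud('scene1.npz')[4];L=(W[...,:2]-o)@R*1000;z=W[...,2]
k=(d>0)&(abs(L[...,0])<40)&(abs(L[...,1])<55)&(z>.127)&(z<.21)
l=L[k];print('scene blade',k.sum(),'rear face x',np.percentile(l[:,0],[10,50,90]),'y',np.percentile(l[:,1],[1,99]),'z',z[k].min(),'slope',np.polyfit(l[:,1],l[:,0],1)[0])
cv2.imwrite('pics/scene1.png',cv2.resize(p[150:270,200:330,::-1],(650,600),interpolation=2))
E
python3 m.py
```

```text
tcp [-21.2183   3.3042] 0.3149710296594617 blade in carrier x 1.0996800260326718 y 0.6438936069868042 73.24108875633115 yaw 0.22888428655940238 pitch 0.32230176911699987 [-0.2988  0.0445 -2.5866]
tcp [-21.3448   3.2688] 0.3146197440036205 blade in carrier x 0.8988807265511787 y 0.5639376407265644 73.13715822386965 yaw 0.22848369895410917 pitch 0.2723806382388637 [-0.4274  0.1216 -0.602 ]
tcp [-21.4302   3.2274] 0.31430793559184284 blade in carrier x 0.7551182985973037 y 0.5207223180348777 73.16175703224597 yaw 0.2080818949096054 pitch 0.25911438531328523 [ 0.3641 -0.0777 -2.3318]
scene blade 43 rear face x [0.9723 3.8003 5.3192] y [-22.5295  44.9899] z 0.12858877898002152 slope -0.0544042475505131
```

Request:
{"api": "jog_arm", "payload": {
  "series": [
    [[-0.001, -0.001, -0.01], 0, 0],
    [[0, 0, -0.015], 0, 0],
    [[0, 0, -0.015], 0, 0],
    [[0, 0, -0.015], 0, 0],
    [[0, 0, 0], 0, 0]
  ]
}}

```text
time_s: 14.92
tool_pos: [0.5866, -0.2074, 0.2553]
tcp_rot: [[-0.518, 0.557, 0.649], [0.333, 0.83, -0.446], [-0.788, -0.015, -0.616]]
contact_force: [-0.3, -0.7, -2.0]
opening: 0.017
gripper_force: 59.1
```

```bash
python3 m.py
```

```text
tcp [-23.4575   1.1927] 0.25528233909637577 blade in carrier x -2.4260870673879706 y -1.8288522226827126 73.26491449168752 yaw 0.6581369599496446 pitch -1.169809403689673 [-0.2896 -0.6906 -1.9642]
tcp [-22.6587   1.4311] 0.2569273504628963 blade in carrier x -0.9807758458574867 y -1.4915933767573257 73.5146574064866 yaw 0.3428296919149078 pitch -0.07316114051976658 [ 0.5914  0.178  -2.1057]
tcp [-21.9723   1.6326] 0.2582675761952704 blade in carrier x 0.03323880334371321 y -1.114032054065607 73.56167513216357 yaw 0.1937352656239465 pitch 0.18229523611967546 [ 0.315  -0.4861 -1.2621]
scene blade 77 rear face x [-13.9324   0.9381   4.9185] y [-35.8205  43.067 ] z 0.13132645394367737 slope 0.029001436037565085
```

View pics/scene1.png

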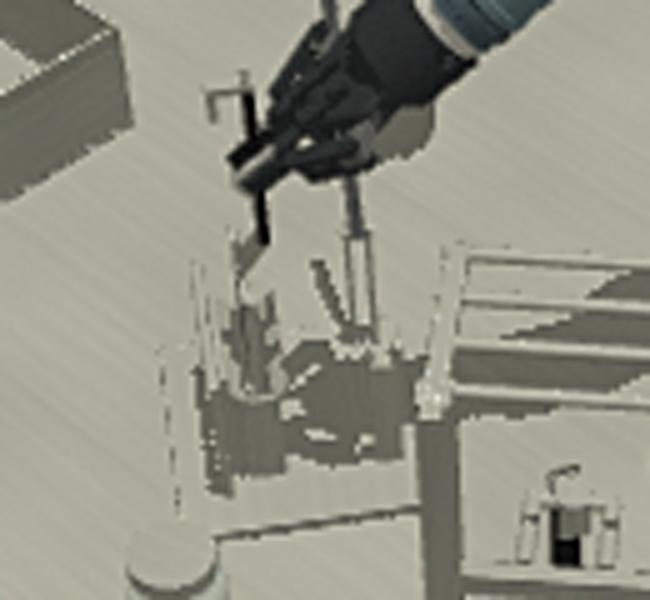

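The picture shows the blade going down behind the rear bar into the slot at about (265,370), with no contact force. I'll continue down.

Request:
{"api": "jog_arm", "payload": {
  "series": [
    [[0, 0, -0.014], 0, 0],
    [[0, 0, -0.014], 0, 0],
    [[0, 0, -0.014], 0, 0],
    [[0, 0, -0.012], 0, 0],
    [[0, 0, 0], 0, 0]
  ]
}}

```text
time_s: 15.75
tool_pos: [0.5879, -0.2078, 0.204]
tcp_rot: [[-0.515, 0.557, 0.652], [0.332, 0.83, -0.447], [-0.79, -0.014, -0.613]]
contact_force: [0.2, 0.3, -2.3]
opening: 0.0168
gripper_force: 59.1
```

```bash
python3 m.py
```

```text
tcp [-22.1702   1.6066] 0.20399720072911579 blade in carrier x -7.448194081443869 y -1.0908388188792522 69.00346934302357 yaw -0.3906826521989968 pitch -11.27951416591864 [ 0.1544  0.2738 -2.2587]
tcp [-21.7074   1.7549] 0.20489014171402853 blade in carrier x -6.98573566357703 y -0.8142172965182297 68.88331311591386 yaw -0.41142382605807976 pitch -12.51234539335259 [-0.9786  0.2232 -0.3978]
tcp [-21.3258   1.8942] 0.20561384217645576 blade in carrier x -6.574319006812155 y -0.6656309965683462 68.85035532495577 yaw -0.389398363312573 pitch -13.41434767003562 [ 0.7904 -0.1615 -2.0021]
scene blade 103 rear face x [-20.5972 -10.3747  -1.9311] y [-13.0025  24.9658] z 0.12707595637629532 slope -0.22697799840402644
```

Request:
{"api": "jog_arm", "payload": {
  "series": [
    [[0, 0, -0.005], 0, 0],
    [[0, 0, 0], 0, 0],
    [[0, 0, 0], 0, 0],
    [[0, 0, 0], 0, 0],
    [[0, 0, 0], 0, 0]
  ]
}}

```text
time_s: 16.58
tool_pos: [0.5882, -0.2079, 0.1997]
tcp_rot: [[-0.514, 0.557, 0.652], [0.332, 0.831, -0.447], [-0.791, -0.013, -0.612]]
contact_force: [0.0, 0.8, -1.9]
opening: 0.0164
gripper_force: 59.1
```

```bash
python3 st.py
```

```text
16.575 [-0.3505  0.0747 -0.9641 -0.3651 -0.1973  0.1384] [ 0.5882 -0.2079  0.1997] [ 0.0242  0.7557 -1.9383] 0.016434234267288128
[[-0.5141  0.5568  0.6524]
 [ 0.332   0.8305 -0.4473]
 [-0.7909 -0.0134 -0.6118]]
z az -34.43324448892557 tilt 52.278471644473335 roll -0.7655505421559747
```

Request:
{"api": "jog_arm", "payload": {
  "series": [
    [[0, 0, 0], 0, 0.6],
    [[0, 0, 0], 0, 0.6],
    [[0, 0, 0], 0, 0.6],
    [[0, 0, 0], 0, 0.6],
    [[0, 0, 0], 0, 0.6]
  ]
}}

```text
time_s: 17.2
tool_pos: [0.5882, -0.2079, 0.1996]
tcp_rot: [[-0.514, 0.557, 0.652], [0.332, 0.831, -0.447], [-0.791, -0.013, -0.612]]
contact_force: [0.5, -0.6, 0.4]
opening: 0.0511
gripper_force: 0.0
```

Request:
{"api": "jog_arm", "payload": {
  "series": [
    [[-0.02, 0.014, 0], 0, 0.6],
    [[-0.03, 0.021, 0], 0, 0.6],
    [[-0.04, 0.028, 0.01], 0, 0.6],
    [[-0.04, 0.028, 0.01], 0, 0.6],
    [[0, 0, 0], 0, 0.6]
  ]
}}

```text
time_s: 17.82
tool_pos: [0.4858, -0.1138, 0.2498]
tcp_rot: [[-0.541, 0.565, 0.622], [0.35, 0.824, -0.445], [-0.764, -0.023, -0.644]]
contact_force: [0.5, 0.0, 0.6]
opening: 0.051
gripper_force: 0.0
```

```bash
python3 st.py
python3 - <<'E'
from w import *
wrist('w4')
for n in('top','scene'):
    p,d=eyes.camera(n);m=eyes.camera_model(n);np.savez(n+'2.npz',p=p,d=d,K=m['mtx'],T=m['pose'])
    cv2.imwrite(f'pics/{n}2.png',p[:,:,::-1])
o=np.array([.605,-.222]);a=np.radians(-35.4);R=np.array([[np.cos(a),-np.sin(a)],[np.sin(a),np.cos(a)]])
for f in('w4','scene2'):
    p,d,K,T,W=cloud(f+'.npz');L=(W[...,:2]-o)@R*1000;z=W[...,2]
    k=(d>0)&(p.max(2)<70)&(abs(L[...,0]+15)<30)&(abs(L[...,1])<30)&(z>.13)&(z<.275);l=L[k];zz=z[k]
    print(f,k.sum(),'mean',l.mean(0),'z',zz.min(),zz.max(),'dx/dz',np.polyfit(zz*1000,l,1)[0])
    k=(d>0)&(abs(L[...,0]+15)<40)&(abs(L[...,1])<15)&(z>.2)&(z<.3);print('top z',np.percentile(z[k],[95,99]))
E
```

```text
17.825 [-0.1605 -0.2644 -1.0194 -0.0004 -0.3463  0.279 ] [ 0.4858 -0.1138  0.2498] [0.4743 0.0476 0.5756] 0.05099861531807559
[[-0.5413  0.5655  0.6223]
 [ 0.3501  0.8245 -0.4446]
 [-0.7644 -0.0228 -0.6443]]
z az -35.547329009449996 tilt 49.88718972603162 roll -1.3085513253784289
w4 1982 mean [-40.5885  -0.8044] z 0.13004670120356968 0.2090343308062373 dx/dz [-0.1393  0.0023]
top z [0.2632 0.2652]
scene2 66 mean [-36.7741   9.4356] z 0.1325362787730544 0.2519290054752519 dx/dz [-0.1246  0.0073]
top z [0.2668 0.2678]
```

View pics/w4.png

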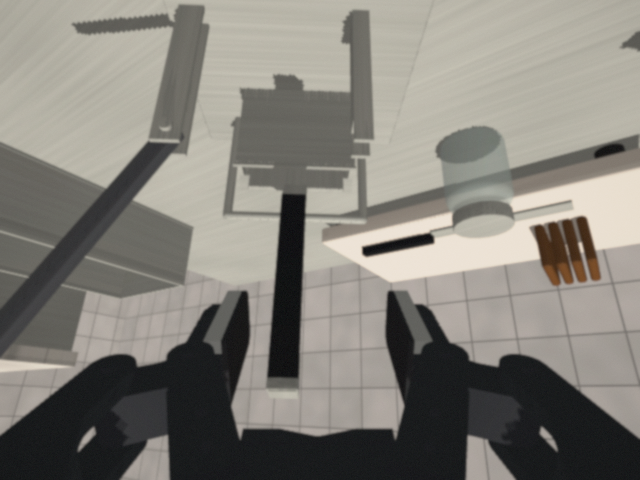

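The turner stands in the slot with its black handle at (288,290), leaning about 0.13 rad toward the robot, which is within tolerance. The raised keeper runs from (165,140) to (0,340). I'll shut the fingers, move round in front to the right of the keeper, and measure it.

Request:
{"api": "jog_arm", "payload": {
  "series": [
    [[-0.03, -0.0425, 0], 0, 0],
    [[-0.03, -0.0425, 0], 0, 0],
    [[-0.03, -0.0425, 0], 0, 0],
    [[-0.03, -0.0425, 0], 0, 0],
    [[0, 0, 0], 0, 0]
  ]
}}

```text
time_s: 18.6
tool_pos: [0.3774, -0.2931, 0.2716]
tcp_rot: [[-0.557, 0.582, 0.592], [0.374, 0.812, -0.448], [-0.742, -0.028, -0.67]]
contact_force: [0.5, -0.5, 0.0]
opening: -0.0001
gripper_force: 0.0
```

```bash
cat > k.py <<'E'
from h import *
from plant import manip
o=np.array([.605,-.222]);a=np.radians(-35.4);R=np.array([[np.cos(a),-np.sin(a)],[np.sin(a),np.cos(a)]])
def car(P): P=np.asarray(P,float);return np.r_[(P[:2]-o)@R,P[2]]*1000
if __name__=='__main__':
    s=manip.observe();r=np.array(s['tcp_rot']);t=np.array(s['tool_pos'])
    tip=t+.022*r[:,2];low=tip+.011*r[:,0]
    print(s['time_s'],'q',np.array(s['qpos']),'tcp',t,'carrier: tcp',car(t),'tip',car(tip),'low',car(low),'F',s['contact_force'],'open',s['opening'],'tilt',np.degrees(np.arccos(-r[2,2])))
E
python3 k.py
python3 - <<'E'
from k import *
for f in('w4','top2'):
    p,d,K,T,W=cloud(f+'.npz');L=(W[...,:2]-o)@R*1000;z=W[...,2]*1000
    k=(d>0)&(p.max(2)<95)&(abs(L[...,0]+85)<25)&(L[...,1]<-70)&(L[...,1]>-220)&(z>135)&(z<300)
    l=L[k];zz=z[k];q=np.c_[l[:,1],zz];c=q.mean(0);dv=np.linalg.svd(q-c,full_matrices=False)[2][0];dv*=np.sign(dv[1])
    print(f,k.sum(),'x',l[:,0].mean(),'mean yz',c,'theta',np.arctan2(dv[1],dv[0]),'via hinge',np.arctan2(c[1]-115,c[0]+75),'far',q.min(0),q.max(0))
E
```

```text
18.6 q [-0.9131 -0.4213 -1.0158  0.158   0.1959 -0.2185] tcp [ 0.3774 -0.2931  0.2716] carrier: tcp [-144.3562 -189.7977  271.5892] tip [-128.0382 -190.2842  256.8418] low [-135.4158 -190.4844  248.6851] F [ 0.519  -0.5076  0.017 ] open -0.00012605786038341399 tilt 47.9069534064305
w4 6625 x -90.37578245955922 mean yz [-114.4891  193.6451] theta 2.0473625946432548 via hinge 2.0361359998457838 far [-142.0905  135.005 ] [-78.9706 250.7366]
top2 144 x -88.2216992733388 mean yz [-120.8262  211.1598] theta 2.05620383610762 via hinge 2.015518741121982 far [-160.2308  135.0646] [-77.6238 276.4779]
```

Request:
{"api": "jog_arm", "payload": {
  "series": [
    [[0.018, -0.013, -0.013], 0, 0],
    [[0.018, -0.013, -0.013], 0, 0],
    [[0, 0, 0], 0, 0],
    [[0, 0, 0], 0, 0],
    [[0, 0, 0], 0, 0]
  ]
}}

```text
time_s: 19.23
tool_pos: [0.4169, -0.3125, 0.246]
tcp_rot: [[-0.562, 0.571, 0.599], [0.366, 0.821, -0.439], [-0.742, -0.028, -0.67]]
contact_force: [-0.0, -1.1, -0.2]
opening: 0.0001
gripper_force: 0.0
```

```bash
python3 k.py
```

```text
19.225 q [-0.8584 -0.2702 -1.0143  0.0028  0.1669 -0.1903] tcp [ 0.4169 -0.3125  0.246 ] carrier: tcp [-100.8788 -182.7352  245.9975] tip [ -84.5473 -182.979   231.2591] low [ -91.9166 -183.2834  223.0982] F [-0.0129 -1.0651 -0.2011] open 8.738384617709011e-05 tilt 47.938353793127014
```

Request:
{"api": "jog_arm", "payload": {
  "series": [
    [[0.0116, 0.0163, 0.004], 0, 0],
    [[0.0116, 0.0163, 0.004], 0, 0],
    [[0.0116, 0.0163, 0.004], 0, 0],
    [[0.0116, 0.0163, 0.004], 0, 0],
    [[0.0116, 0.0163, 0.002], 0, 0]
  ]
}}

```text
time_s: 19.85
tool_pos: [0.4749, -0.231, 0.2647]
tcp_rot: [[-0.561, 0.572, 0.599], [0.366, 0.82, -0.44], [-0.743, -0.028, -0.669]]
contact_force: [-0.5, -0.8, -0.8]
opening: -0.0004
gripper_force: 0.4
```

```bash
python3 k.py
python3 - <<'E'
from w import *
from k import *
p,d=eyes.camera('top');m=eyes.camera_model('top')
np.savez('top3.npz',p=p,d=d,K=m['mtx'],T=m['pose']);a=cv2.resize(p[200:310,350:460,::-1],(400,400))
wrist('w5');b=cv2.resize(cv2.imread('pics/w5.png'),(400,300));cv2.imwrite('pics/m5.png',np.hstack([a,np.vstack([b,b[:100]*0])]))
E
```

```text
19.85 q [-0.5308 -0.2659 -0.9604  0.0412 -0.0768  0.0314] tcp [ 0.4749 -0.231   0.2647] carrier: tcp [-100.8604  -82.7397  264.6582] tip [-84.5126 -83.0075 249.9383] low [-91.8732 -83.3045 241.7692] F [-0.5179 -0.8032 -0.7567] open -0.00039841717849672346 tilt 48.00316775619562
```

View pics/m5.png

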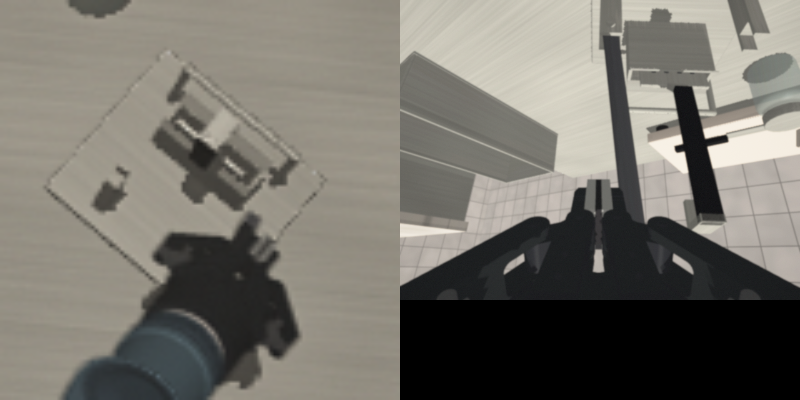

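The wrist view shows the keeper nearly upright, at (620,130), resting against the left side of the shut fingers. The turner's handle stays clear at (695,150). I'll carry on over the arc.

Request:
{"api": "jog_arm", "payload": {
  "series": [
    [[0.0151, 0.0212, 0.004], 0, 0],
    [[0.0168, 0.0236, -0.004], 0, 0],
    [[0.0162, 0.0228, -0.009], 0, 0],
    [[0.0104, 0.0147, -0.013], 0, 0],
    [[0.0104, 0.0147, -0.013], 0, 0]
  ]
}}

```text
time_s: 20.58
tool_pos: [0.5438, -0.1346, 0.2289]
tcp_rot: [[-0.561, 0.572, 0.598], [0.366, 0.82, -0.44], [-0.742, -0.028, -0.669]]
contact_force: [-0.4, -0.3, -0.0]
opening: 0.0001
gripper_force: 0.2
```

```bash
python3 k.py
```

```text
20.575 q [-0.1918 -0.0873 -0.9236 -0.0524 -0.3236  0.2693] tcp [ 0.5438 -0.1346  0.2289] carrier: tcp [-100.4869   35.7556  228.9498] tip [-84.1455  35.4892 214.2227] low [-91.5097  35.1939 206.0567] F [-0.3639 -0.3269 -0.0206] open 8.879488748460663e-05 tilt 47.97802557150223
```

Request:
{"api": "jog_arm", "payload": {
  "series": [
    [[0.005, 0.0071, -0.0123], 0, 0],
    [[0.005, 0.0071, -0.0123], 0, 0],
    [[0.005, 0.0071, -0.0123], 0, 0],
    [[0.0029, 0.0041, -0.014], 0, 0],
    [[0.0029, 0.0041, -0.01], 0, 0]
  ]
}}

```text
time_s: 21.2
tool_pos: [0.5642, -0.1049, 0.1665]
tcp_rot: [[-0.563, 0.571, 0.597], [0.366, 0.82, -0.44], [-0.741, -0.029, -0.671]]
contact_force: [-0.6, -0.5, 0.2]
opening: -0.0001
gripper_force: 0.2
```

```bash
python3 k.py
python3 - <<'E'
from w import *
wrist('w6')
from k import *
p,d,K,T,W=cloud('w6.npz');L=(W[...,:2]-o)@R*1000;z=W[...,2]*1000
k=(d>0)&(p.max(2)<110)&(abs(L[...,0]+87)<15)&(L[...,1]>-70)&(L[...,1]<35)&(z>90)&(z<300)
l=L[k];print(k.sum(),np.polyfit(l[:,1]+75,z[k],1))
b=cv2.imread('pics/w6.png');cv2.imwrite('pics/w6s.png',b)
E
```

```text
21.2 q [-0.106   0.0746 -0.9733 -0.2393 -0.3832  0.3347] tcp [ 0.5642 -0.1049  0.1665] carrier: tcp [-101.0393   71.8052  166.5396] tip [-84.7275  71.5346 151.7797] low [-92.108   71.2329 143.6288] F [-0.5576 -0.4632  0.2251] open -0.00012255271601252396 tilt 47.863160803019376
7932 [  0.2272 112.4548]
```

View pics/w6s.png

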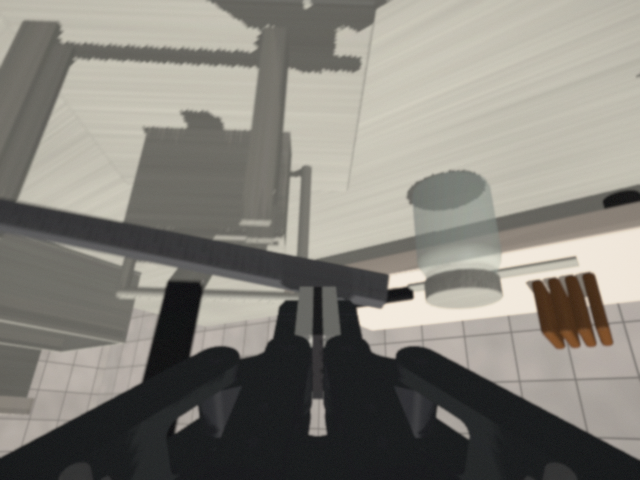

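The keeper, crossing from (0,215) to (385,285), is about 0.23 rad above level with the fingertips on its tab. Pressing on down.

Request:
{"api": "jog_arm", "payload": {
  "series": [
    [[0.001, 0.001, -0.01], 0, 0],
    [[0, 0, -0.008], 0, 0],
    [[0, 0, -0.006], 0, 0],
    [[0, 0, -0.004], 0, 0],
    [[0, 0, 0], 0, 0]
  ]
}}

```text
time_s: 21.88
tool_pos: [0.5662, -0.1045, 0.1412]
tcp_rot: [[-0.56, 0.572, 0.6], [0.365, 0.82, -0.441], [-0.744, -0.028, -0.668]]
contact_force: [-6.2, 3.2, 9.1]
opening: -0.0003
gripper_force: 4.3
```

```bash
cat > ang.py <<'E'
from w import *
from k import *
wrist('w7')
p,d,K,T,W=cloud('w7.npz');L=(W[...,:2]-o)@R*1000;z=W[...,2]*1000
k=(d>0)&(p.max(2)<110)&(abs(L[...,0]+87)<15)&(L[...,1]>-70)&(L[...,1]<30)&(z>98)&(z<300)
l=L[k];f=np.polyfit(l[:,1]+75,z[k],1)
for i in range(3):
    g=abs(np.polyval(f,l[:,1]+75)-z[k])<8;f=np.polyfit(l[g,1]+75,z[k][g],1)
print('theta fit',k.sum(),f)
E
python3 k.py; python3 ang.py
```

```text
21.875 q [-0.1035  0.1371 -1.0081 -0.3401 -0.3862  0.3364] tcp [ 0.5662 -0.1045  0.1412] carrier: tcp [-99.6478  73.3234 141.1953] tip [-83.2732  73.0574 126.5051] low [-90.6189  72.7692 118.3223] F [-6.1772  3.2117  9.1158] open -0.00028901283916715417 tilt 48.107428508911546
theta fit 7484 [ -0.     116.9273]
```

The bar is level and seated, with 9 N of reaction. I'll back away clear of everything and check.

Request:
{"api": "jog_arm", "payload": {
  "series": [
    [[0, 0, 0], 0, 0],
    [[0, 0, 0.02], 0, 0],
    [[0, 0, 0.04], 0, 0],
    [[-0.02, 0.014, 0.05], 0, 0],
    [[-0.03, 0.02, 0.05], 0, 0]
  ]
}}

```text
time_s: 22.55
tool_pos: [0.5153, -0.0703, 0.302]
tcp_rot: [[-0.56, 0.572, 0.599], [0.367, 0.819, -0.44], [-0.743, -0.027, -0.669]]
contact_force: [1.1, 0.0, 0.8]
opening: 0.0002
gripper_force: 0.0
```

Request:
{"api": "jog_arm", "payload": {
  "series": [
    [[0, 0, 0.03], 0, 0],
    [[0, 0, 0], 0, 0],
    [[0, 0, 0], 0, 0],
    [[0, 0, 0], 0, 0],
    [[0, 0, 0], 0, 0]
  ]
}}

```text
time_s: 23.18
tool_pos: [0.515, -0.0702, 0.3278]
tcp_rot: [[-0.564, 0.571, 0.596], [0.366, 0.82, -0.44], [-0.74, -0.03, -0.672]]
contact_force: [-0.0, 0.2, -0.2]
opening: 0.0
gripper_force: 0.0
```

```bash
python3 k.py; python3 ang.py
python3 - <<'E'
from w import *
from k import *
p,d=eyes.camera('top');m=eyes.camera_model('top');np.savez('top9.npz',p=p,d=d,K=m['mtx'],T=m['pose'])
p2,_=eyes.camera('scene')
p,d,K,T,W=cloud('w7.npz');L=(W[...,:2]-o)@R*1000;z=W[...,2]
k=(d>0)&(p.max(2)<70)&(abs(L[...,0]+35)<30)&(abs(L[...,1])<30)&(z>.135)&(z<.275);print('handle',k.sum(),L[k].mean(0),'dx/dz',np.polyfit(z[k]*1000,L[k],1)[0])
cv2.imwrite('pics/fin.png',np.hstack([cv2.resize(cv2.imread('pics/w7.png'),(400,300)),cv2.resize(p2[...,::-1],(400,300))]))
E
```

```text
23.175 q [-0.0194 -0.2497 -0.7431  0.3449 -0.4422  0.404 ] tcp [ 0.515  -0.0702  0.3278] carrier: tcp [-161.2909   71.5437  327.8405] tip [-145.0017   71.2564  313.0561] low [-152.3947   70.9462  304.9167] F [-0.0268  0.183  -0.2499] open 3.456439944401547e-05 tilt 47.776679741729886
theta fit 3171 [  0.0016 118.9575]
handle 3301 [-46.0089   0.153 ] dx/dz [-0.141  0.004]
```

View pics/fin.png

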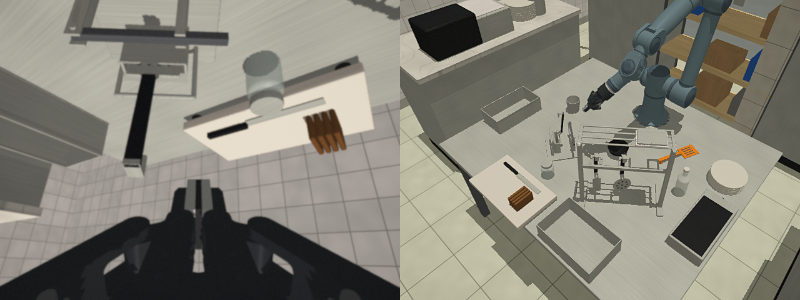

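The bar lies level across its catch at (150,38) (fit 0.002 rad). The turner stands behind it, leaning 0.14 rad, with its tip within about 3 mm of centre. The skimmer and spatula still hang.

```bash
python3 -c "
from plant import hand_in
print(hand_in())"
```

```text
the job is handed in; nothing more can be done
None
```

I handed the job in at about 23 s: the turner stands released in the carrier slot, leaning about 0.14 rad, the keeper bar measures level in its catch (0.002 rad), the skimmer and spatula still hang, and no verdict was returned.

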